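# Change over the sleeves in the toggle-clamp stations

### The job

One of the three toggle-clamp stations still holds a finished sleeve: release its clamp, lift the sleeve off its post and stand it flat in the open tray. Then slide every loose sleeve on the bench fully down over a post of its own and lock the clamp over each, pushing its handle all the way down past the over-centre point so that it stays locked. Do not knock over or shove aside the spray can or the oil bottle.

Things in the scene. Friction and masses are not known exactly. Their poses are not given: they have to be found in the camera images.
- plate: dark steel fixture plate bolted to the bench, 210 x 340 x 10 mm, carrying the three stations in a row along its y, about 125 mm apart; origin underside, on the line of the posts
- stA: clamp station A on the plate. Origin: underside of its base on the post's axis, 10 mm above the bench; z up, x level from the post to the clamp and handle. Upright post 26 mm diameter, foot (a sleeve's seat) at z = 8 mm, top at z = 32 mm, tapered over the last 7 mm; base 50 mm wide. Clamp cheeks x = 102 to 142 mm, 28 mm wide, up to z = 68 mm. Empty at the start.
- clampA_pivot (a point): pivot of handle A, x = 135, z = 31 mm in its station's frame. The handle reaches 115 mm from it, away from the post. The holding arm pivots at x = 115, z = 62 mm, is 122 mm long and carries a sprung rubber pad 40 mm across that comes down on a sleeve on the post; open, it stands up at about x = 75 to 135 mm, up to z = 190 mm, clear of the post
- clampA (a joint): handle of clamp A, rad. 0: level, on its stop, arm down = locked; pushed down to lock, raised to open (1.12 at most). Over-centre at 0.10: above it, to about 0.25, the sprung pad on a sleeve resists (about 10 N at the grip) and springs the handle back up if let go; below, it drives it to the stop and holds it. Friction (1 N) keeps an open handle where it is left. Starts open (1.05 to 1.12).
- clampA_grip (a point): point on the axis of the red round grip (18 mm thick, 74 mm long) of handle A, 80 mm from the handle's pivot; about 41 mm above the bench when locked
- stB: clamp station B on the plate. Origin: underside of its base on the post's axis, 10 mm above the bench; z up, x level from the post to the clamp and handle. Upright post 26 mm diameter, foot (a sleeve's seat) at z = 8 mm, top at z = 32 mm, tapered over the last 7 mm; base 50 mm wide. Clamp cheeks x = 102 to 142 mm, 28 mm wide, up to z = 68 mm. Empty at the start.
- clampB_pivot (a point): pivot of handle B, x = 135, z = 31 mm in its station's frame. The handle reaches 115 mm from it, away from the post. The holding arm pivots at x = 115, z = 62 mm, is 122 mm long and carries a sprung rubber pad 40 mm across that comes down on a sleeve on the post; open, it stands up at about x = 75 to 135 mm, up to z = 190 mm, clear of the post
- clampB (a joint): handle of clamp B, rad. 0: level, on its stop, arm down = locked; pushed down to lock, raised to open (1.12 at most). Over-centre at 0.10: above it, to about 0.25, the sprung pad on a sleeve resists (about 10 N at the grip) and springs the handle back up if let go; below, it drives it to the stop and holds it. Friction (1 N) keeps an open handle where it is left. Starts open (1.05 to 1.12).
- clampB_grip (a point): point on the axis of the red round grip (18 mm thick, 74 mm long) of handle B, 80 mm from the handle's pivot; about 41 mm above the bench when locked
- stC: clamp station C on the plate. Origin: underside of its base on the post's axis, 10 mm above the bench; z up, x level from the post to the clamp and handle. Upright post 26 mm diameter, foot (a sleeve's seat) at z = 8 mm, top at z = 32 mm, tapered over the last 7 mm; base 50 mm wide. Clamp cheeks x = 102 to 142 mm, 28 mm wide, up to z = 68 mm. At the start a finished sleeve sits on it.
- clampC_pivot (a point): pivot of handle C, x = 135, z = 31 mm in its station's frame. The handle reaches 115 mm from it, away from the post. The holding arm pivots at x = 115, z = 62 mm, is 122 mm long and carries a sprung rubber pad 40 mm across that comes down on a sleeve on the post; open, it stands up at about x = 75 to 135 mm, up to z = 190 mm, clear of the post
- clampC (a joint): handle of clamp C, rad. 0: level, on its stop, arm down = locked; pushed down to lock, raised to open (1.12 at most). Over-centre at 0.10: above it, to about 0.25, the sprung pad on a sleeve resists (about 10 N at the grip) and springs the handle back up if let go; below, it drives it to the stop and holds it. Friction (1 N) keeps an open handle where it is left. Starts locked.
- clampC_grip (a point): point on the axis of the red round grip (18 mm thick, 74 mm long) of handle C, 80 mm from the handle's pivot; about 41 mm above the bench when locked
- sleeve0: plain aluminium sleeve (thick ring), outer diameter 54, bore 30, height 32 mm, 0.1 to 0.2 kg; origin centre of its underside, z along its axis; the finished one, on station C's post under the locked clamp at the start
- sleeve1: plain aluminium sleeve (thick ring), outer diameter 54, bore 30, height 32 mm, 0.1 to 0.2 kg; origin centre of its underside, z along its axis; a new one, standing on the bench; may be absent
- sleeve2: plain aluminium sleeve (thick ring), outer diameter 54, bore 30, height 32 mm, 0.1 to 0.2 kg; origin centre of its underside, z along its axis; a new one, standing on the bench; may be absent
- sleeve3: plain aluminium sleeve (thick ring), outer diameter 54, bore 30, height 32 mm, 0.1 to 0.2 kg; origin centre of its underside, z along its axis; a new one, standing on the bench; may be absent
- tray: open grey sheet-metal tray fixed on the bench, 140 x 140 x 25 mm outside, wall 4 mm, floor 4 mm thick; origin centre of its underside
- spray_can: upright blue spray can, 58 mm diameter, 170 mm tall, origin at its foot; a bystander
- oil_bottle: upright black oil bottle, 64 mm diameter, 170 mm tall, origin at its foot; a bystander
- bolt: bystander: small loose hex bolt standing on its head, 20 mm across, 30 mm tall, origin at its foot
Mind the look-alikes: they are no part of the job. Leave any green or red look-alike of the sleeve0 alone.

How it is judged:
By the outcome, as a careful person would: the job done as asked, in the order asked, and still so for the second after the job is handed in, with the robot touching nothing.
Of sleeve1, sleeve2, sleeve3 only 2 to 3 are there at a start; the rules pass over those that are not, and their reading is None.
At some moment in a run one of sleeve1, sleeve2, sleeve3 may be knocked a few centimetres aside while the robot is not near it.
It also fails if it takes over 210 s, if anything falls off the work surface, if the arm or the gripper's body presses on something with over 40 N, if the wrist force passes 120 N, or if a joint passes its speed limit or range.

### The arm

A 7-joint arm with a two-finger parallel gripper is mounted at the origin on the work surface. World frame = base frame: x ahead of the robot, y to its left, z up, the work surface at z = 0. Lengths are in m, angles in rad, forces in N, time in s.
With the tool pointing down it reaches from about 0.4 to 0.85 m from the base axis. Payload 10.4 kg.
Tool frame: the origin (TCP) lies at the very end of the fingers, on their centre line; the grasp point (between the pads) lies 19 mm behind it (r.pinch_z is the distance from the TCP to the grasp point, in m); z points along the fingers, y is the line along which they close (so a half turn about z gives the same grasp; the last joint's range is limited). The gripper opens to 87 mm and grips with 3 to 60 N. Pads are 19 mm wide; open, the fingers measure 117 mm over their backs; the gripper's body (75 mm by 190 mm) begins 51 mm behind the grasp point.
Start: joints at [1.141, 0.332, -0.065, 1.46, 0.022, 1.35, -0.088], TCP at [0.247, -0.574, 0.223] pointing down, gripper open.
Joint ranges: [-2.6, 2.6], [-0.5, 2.12], [-1.47, 1.34], [0.16, 2.42], [-1.27, 4.41], [0.06, 2.06], [-2.6, 2.6]. Speed limits (rad/s): [2.22, 2.22, 2.79, 2.79, 3.14, 3.14, 3.14].

### API

Orientations are given as a unit quaternion [x, y, z, w].
In Python, from bench import sensors, vision, r gives the robot as it stands.
- The arm moves only by the shell command python3 -m crank 'ROWS' [OPENING] [FORCE]. ROWS is JSON, a list of rows, each a list of 2 entries, a list of its own where there are three numbers: the shift along the tool's x, y, z normalised to -1 to 1, where 1 is 3 cm, then the turn about the tool's z normalised to -1 to 1, where 1 is 8 degrees. A call has 1 to 12 rows; each row shifts and turns the commanded pose from where the row before left it, along the tool's axes as they then stand; what a row does not reach is not made up. A row lasts 1/8 s, in which the tool goes at most 62.5 mm and 10.7 degrees, less where a joint would pass 70% of its speed; a pose out of reach is approached as far as the arm can. A call with a number of a shift or a turn outside -1 to 1 is refused whole. A call with a gripper value outside its range is refused whole. OPENING is the opening, from 0 (shut) to 1 (fully open), set as the call begins (- or left out, the last holds). The fingers move at their own pace and stop on an object; FORCE is the grip in N (left out, the last holds). Time passes only in rows, so rows that do not move let the fingers close. It gives the time, the measured TCP pose, the force, the opening and the grip force at its end, in the units of the state.
- sensors.read_state(): the state, without advancing time (a new reading comes with each control period).
- vision.camera(name): name is "scene" or "side" or "wrist"; returns the picture (384x512x3 uint8, red, green, blue); there is no depth.
- vision.camera_model(name): a dict with "vertical_fov" (degrees; the focal length in pixels is half the picture's height over the tangent of half this angle, whatever the lens; pixels are square), "cx", "cy" (the principal point, pixels), "dist" ([k1, k2, p1, p2, k3] as OpenCV has them; the pictures are not rectified), "camera_from_world" (4x4, takes a point from world to camera coordinates); the wrist camera has in their place "hand_eye" (4x4, takes a point from camera to tool coordinates, whose origin is the TCP and whose axes are the flange's). Camera axes: x right, y down, z forward; pixel columns grow to the right and rows downward; lengths in m; the calibration is good to about 2 mm. A picture is of the moment at which its call begins: read the wrist's pose just before it. camera_model takes no time and is no camera call.
- r.close_job(): hands the job in; it is judged then, once.
The state is a dict: "time": time; "joint_positions": joint angles; "joint_vel": joint speeds; "joint_torque": joint torques, N m; "ee_pos": TCP position; "eef_rot": TCP orientation; "ft_force": force on the tool from outside, world axes, zero at the start; "torque": the same for the moment, N m; "width": finger opening in m; "grip_force": force on a finger pad.
Only numpy, scipy, OpenCV 4.12 (cv2) and the standard library are available. Lean on these libraries where they do the work, as an engineer would, in place of code of your own. Each camera call takes 0.05 s, during which the arm holds its last target. There are 200 camera calls.

## Working session

There is one attempt and no reset: what is moved stays moved. The work goes in short steps, Python scripts to look and compute and a shell command to move; the robot and the scene stay as the last step left them, time stands still between calls to the robot, and variables do not carry over. Pictures are saved under pics/ and viewed, at most 14 in all, crops included, and the job is handed in when it is done.

```bash
ls; mkdir -p pics; python3 - <<'E'
from bench import sensors, vision, r
import cv2,json,numpy as np
s=sensors.read_state();print({k:np.round(v,3).tolist() for k,v in s.items()})
ims=[]
for n in("scene","side","wrist"):
    im=vision.camera(n);cv2.imwrite(f"pics/{n}0.png",im[:,:,::-1])
    m=vision.camera_model(n);print(n,{k:np.round(v,4).tolist() for k,v in m.items()})
E
```

```text
pics
{'time': 0.0, 'joint_positions': [1.141, 0.333, -0.065, 1.461, 0.022, 1.35, -0.088], 'joint_vel': [-0.001, 0.001, -0.0, 0.0, -0.002, -0.0, 0.002], 'joint_torque': [0.0, -62.327, 0.024, -38.99, -0.061, 0.04, 0.0], 'ee_pos': [0.247, -0.574, 0.222], 'eef_rot': [0.979, 0.202, -0.0, -0.001], 'ft_force': [-0.019, -0.478, 0.123], 'torque': [0.01, -0.029, 0.008], 'grip_force': 0.0, 'width': 0.087}
scene {'vertical_fov': 57.2486, 'cx': 256.1051, 'cy': 188.3963, 'dist': [-0.0039, 0.0, 0.0, 0.0, 0.0], 'camera_from_world': [[0.1254, 0.9921, -0.0047, -0.0591], [0.8524, -0.1102, -0.5112, -0.3961], [-0.5077, 0.0601, -0.8594, 1.3612], [0.0, 0.0, 0.0, 1.0]]}
side {'vertical_fov': 52.8913, 'cx': 262.3582, 'cy': 189.0176, 'dist': [-0.031, 0.0, 0.0, 0.0, 0.0], 'camera_from_world': [[-0.9923, -0.1241, 0.0012, 0.5001], [-0.0646, 0.5085, -0.8587, 0.1037], [0.106, -0.8521, -0.5125, 1.1191], [0.0, 0.0, 0.0, 1.0]]}
wrist {'vertical_fov': 59.9087, 'cx': 256.9743, 'cy': 192.4442, 'dist': [-0.0213, 0.0, 0.0, 0.0, 0.0], 'hand_eye': [[0.0001, -0.9602, -0.2793, 0.0772], [1.0, -0.0001, 0.0008, -0.0007], [-0.0008, -0.2793, 0.9602, -0.1631], [0.0, 0.0, 0.0, 1.0]]}
```

View pics/scene0.png

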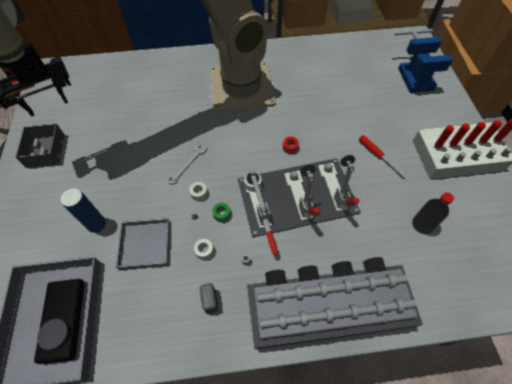

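View pics/side0.png

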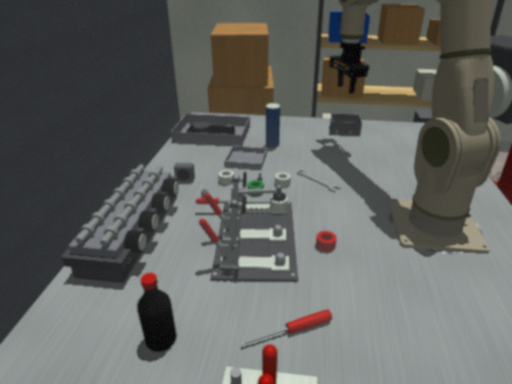

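The scene view shows the locked station at left (pad ~(254,180), handle (270,240)). The two open stations are at (300,180) and (340,170). The loose sleeves are at (198,190) and (204,248), with green (221,212) and red (290,145) look-alikes. The tray is at (145,244), the can at (85,210), the bottle at (432,215) and the bolt at (246,260).

```bash
cat > h.py <<'E'
from bench import sensors, vision, r
import cv2,numpy as np
from scipy.spatial.transform import Rotation as R
def cam(n,st=None):
    m=vision.camera_model(n);f=192/np.tan(np.radians(m["vertical_fov"])/2)
    K=np.array([[f,0,m["cx"]],[0,f,m["cy"]],[0,0,1]]);d=np.array(m["dist"],float)
    if n=="wrist":
        T=np.eye(4);T[:3,:3]=R.from_quat(st["eef_rot"]).as_matrix();T[:3,3]=st["ee_pos"]
        W=T@np.array(m["hand_eye"])
    else: W=np.linalg.inv(np.array(m["camera_from_world"]))
    return K,d,W
def ray(c,px):
    K,d,W=c;p=cv2.undistortPoints(np.array([[px]],float),K,d)[0,0]
    v=W[:3,:3]@[p[0],p[1],1];return W[:3,3],v
def plane(c,px,z):
    o,v=ray(c,px);return o+v*(z-o[2])/v[2]
def proj(c,P):
    K,d,W=c;M=np.linalg.inv(W);return cv2.projectPoints(np.array([P],float),cv2.Rodrigues(M[:3,:3])[0],M[:3,3],K,d)[0][0,0]
def tri(*cp):
    A=np.zeros((3,3));b=np.zeros(3)
    for c,px in cp:
        o,v=ray(c,px);v=v/np.linalg.norm(v);Q=np.eye(3)-np.outer(v,v);A+=Q;b+=Q@o
    return np.linalg.solve(A,b)
def snap(n,name):
    s=sensors.read_state();im=vision.camera(n);cv2.imwrite(f"pics/{name}.png",im[:,:,::-1]);return s,im,cam(n,s)
E
python3 - <<'E'
from h import *
c=cam("scene")
for n,p,z in [("s1top",(198,189),.032),("s2top",(204,247),.032),("postC",(254,180),.05),("postB",(294,178),.042),("postA",(333,170),.042),("tray",(145,244),.02),("can top",(72,197),.17),("can foot",(97,229),0),("gripC",(271,240),.041),("bottle",(425,228),0),("green",(221,211),.032),("bolt",(246,260),.03)]:
    print(n,np.round(plane(c,p,z),3))
im=cv2.imread("pics/scene0.png");cv2.imwrite("pics/crop1.png",cv2.resize(im[120:280,110:370],None,fx=3,fy=3,interpolation=cv2.INTER_CUBIC))
E
```

```text
s1top [ 0.463 -0.18   0.032]
s2top [ 0.655 -0.171  0.032]
postC [ 0.464 -0.005  0.05 ]
postB [0.467 0.12  0.042]
postA [0.454 0.247 0.042]
tray [ 0.62 -0.34  0.02]
can top [ 0.53  -0.491  0.17 ]
can foot [ 0.544 -0.491  0.   ]
gripC [0.662 0.018 0.041]
bottle [0.666 0.485 0.   ]
green [ 0.548 -0.115  0.032]
bolt [ 0.708 -0.058  0.03 ]
```

View pics/crop1.png

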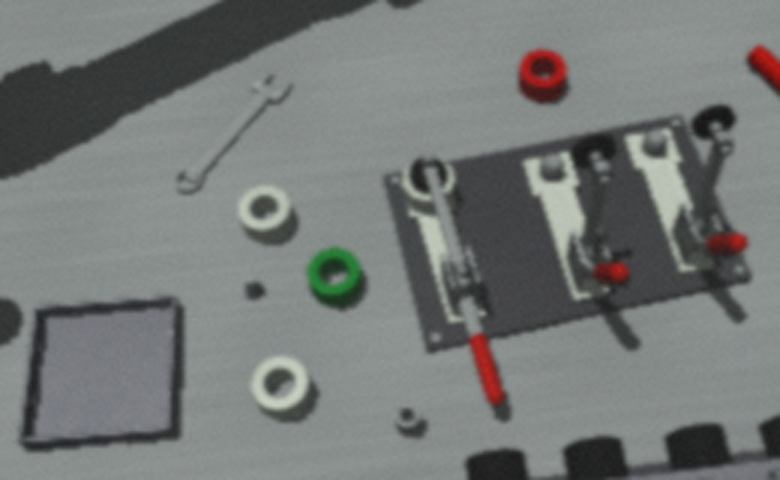

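```bash
python3 -m crank '[[[0,0,-0.25],-1],[[0,0,-0.25],-1],[[0,0,-0.25],-1],[[0,0,-0.25],-1],[[0,0,-0.25],-1],[[0,0,-0.25],-1],[[0,0,-0.25],-1],[[0,0,-0.25],-1],[[0,0,-0.25],-1],[[0,0,-0.25],-1],[[0,0,-0.25],-1],[[0,0,-0.25],-1]]'
python3 -m crank '[[[0.58,0.91,0],0],[[0.58,0.91,0],0],[[0.58,0.91,0],0],[[0.58,0.91,0],0],[[0.58,0.91,0],0],[[0.58,0.91,0],0],[[0.58,0.91,0],0],[[0.58,0.91,0],0],[[0.58,0.91,0],0],[[0.58,0.91,0],0]]'
python3 -m crank '[[[0.58,0.91,0],0],[[0.58,0.91,0],0],[[0.58,0.91,0],0],[[0.58,0.91,0],0],[[0.58,0.91,0],0],[[0.58,0.91,0],0],[[0.58,0.91,0],0],[[0.58,0.91,0],0],[[0.58,0.91,0],0],[[0.58,0.91,0],0]]'
python3 -m crank '[[[0,0,0],-1],[[0,0,0],-1],[[0,0,0],-1],[[0,0,0],-1],[[0,0,0],-1],[[0,0,0],-1],[[0,0,0],-1],[[0,0,0],-1],[[0,0,0],-0.3],[[0,0,0],0],[[0,0,0],0]]'
python3 - <<'E'
from h import *
s,im,c=snap("wrist","w1");print(s["ee_pos"],R.from_quat(s["eef_rot"]).as_matrix().round(3))
cv2.imwrite("pics/w1b.png",cv2.resize(im[:,:,::-1],None,fx=1.5,fy=1.5,interpolation=cv2.INTER_CUBIC))
E
```

```text
time: 1.65
ee_pos: [0.2472, -0.5739, 0.3124]
eef_rot: [0.503, 0.864, 0.0, -0.0]
ft_force: [-0.4, -0.3, -0.6]
width: 0.0868
grip_force: 0.0
time: 2.9
ee_pos: [0.4005, -0.2876, 0.3124]
eef_rot: [0.505, 0.863, -0.0, -0.0]
ft_force: [0.8, -0.5, 0.8]
width: 0.0874
grip_force: 0.0
time: 4.15
ee_pos: [0.5534, -0.0025, 0.3124]
eef_rot: [0.505, 0.863, -0.0, -0.0]
ft_force: [-0.1, 0.3, 1.5]
width: 0.0871
grip_force: 0.0
time: 5.52
ee_pos: [0.553, -0.0033, 0.3124]
eef_rot: [-0.049, 0.999, -0.0, -0.0]
ft_force: [-0.4, 0.5, 0.1]
width: 0.087
grip_force: 0.0
[ 0.55303321 -0.00330844  0.31244982] [[-0.995 -0.098 -0.   ]
 [-0.098  0.995 -0.   ]
 [ 0.    -0.    -1.   ]]
```

View pics/w1b.png

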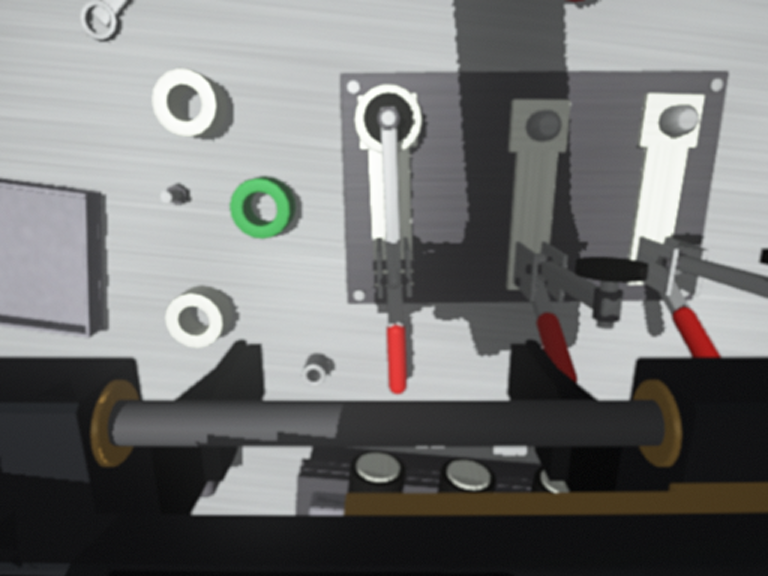

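The wrist view (1.5x) shows sleeve C at (388,119). Post B is at (544,125) in shadow and post A's top is at (684,118). The loose sleeves are at (184,103) and (195,320), and grip C's red axis runs from (396,325) to (397,390). The plate bolt holes are at (352,87), (716,85) and (358,296).

```bash
python3 - <<'E'
from h import *
im=cv2.imread("pics/w1.png")[:,:,::-1];
class S(dict):pass
s=sensors.read_state();c=cam("wrist",s)
hsv=cv2.cvtColor(np.ascontiguousarray(im),cv2.COLOR_RGB2HSV)
for n,(x,y) in dict(h1=(352,87),h2=(716,85),h3=(358,296)).items(): print(n,plane(c,(x/1.5,y/1.5),.01).round(4))
for n,(x,y) in dict(s1=(183,101),s2=(193,318),sC=(388,119),g=(262,207)).items():
    x/=1.5;y/=1.5
    m=(((hsv[:,:,2]>215)&(hsv[:,:,1]<40)) if n!='g' else ((hsv[:,:,1]>120)&(hsv[:,:,0]>45)&(hsv[:,:,0]<80))).astype(np.uint8)
    w=np.zeros_like(m);cv2.circle(w,(int(x),int(y)),28,1,-1);m*=w
    cs=cv2.findContours(m,cv2.RETR_EXTERNAL,cv2.CHAIN_APPROX_NONE)[0];k=max(cs,key=cv2.contourArea)
    (u,v),rr=cv2.minEnclosingCircle(k);e=cv2.fitEllipse(k);z=.05 if n=='sC' else .032
    print(n,(u,v,rr),np.round(e[0],1),np.round(e[1],1),plane(c,(u,v),z).round(4),plane(c,e[0],z).round(4), "d",np.linalg.norm(plane(c,(u+rr,v),z)-plane(c,(u-rr,v),z)).round(4))
m=((hsv[:,:,1]>150)&((hsv[:,:,0]<8)|(hsv[:,:,0]>172))).astype(np.uint8)
for k in cv2.findContours(m,cv2.RETR_EXTERNAL,cv2.CHAIN_APPROX_NONE)[0]:
    if cv2.contourArea(k)>60: b=cv2.minAreaRect(k);print("red",np.round(b[0],1),np.round(b[1],1),b[2],plane(c,b[0],.041).round(4), cv2.boundingRect(k))
crop=im[45:115,330:500,::-1].astype(float);crop=np.clip(crop*1.6,0,255).astype(np.uint8)
cv2.imwrite("pics/posts.png",cv2.resize(crop,None,fx=4.7,fy=4.7,interpolation=cv2.INTER_CUBIC))
E
```

```text
h1 [ 0.4327 -0.044   0.01  ]
h2 [0.398  0.2733 0.01  ]
h3 [ 0.6219 -0.0229  0.01  ]
s1 (122.0, 67.5, 23.26487922668457) [121.8  67.8] [40.6 45.3] [ 0.4594 -0.1827  0.032 ] [ 0.4598 -0.183   0.032 ] d 0.059
s2 (128.21621704101562, 213.729736328125, 19.212587356567383) [128.5 213.5] [33.7 38. ] [ 0.6549 -0.1762  0.032 ] [ 0.6545 -0.1758  0.032 ] d 0.0549
sC (257.9816589355469, 81.32109832763672, 25.696855545043945) [257.7  79.8] [39.9 46.4] [ 0.4602 -0.0107  0.05  ] [ 0.4584 -0.0112  0.05  ] d 0.0625
g (173.44737243652344, 138.55262756347656, 19.933677673339844) [173.4 138.3] [37.1 39. ] [ 0.5423 -0.1152  0.032 ] [ 0.542  -0.1153  0.032 ] d 0.0531
red [264.3 239. ] [44.1 10.7] 88.02507019042969 [0.6702 0.0193 0.041 ] (259, 217, 12, 45)
red [370.  232.3] [48.6 13.9] 73.0724868774414 [0.6453 0.1667 0.041 ] (359, 209, 25, 46)
red [462.6 223.7] [41.2 14.5] 59.74356460571289 [0.6199 0.2948 0.041 ] (449, 205, 31, 34)
```

View pics/posts.png

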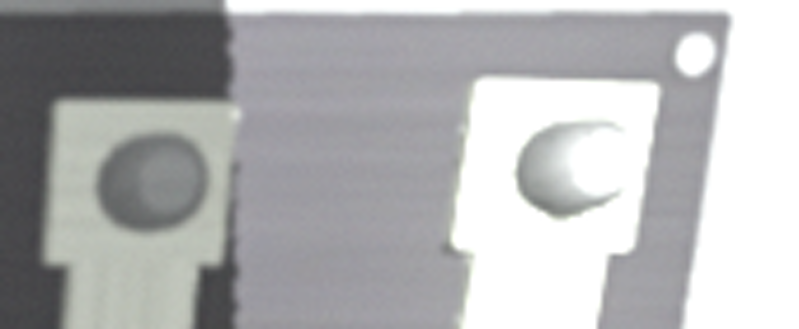

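The crop (4.7x) shows post B's lighter top disc at (172,179) and A's at about (603,162), with base corners visible.

```bash
python3 - <<'E'
from h import *
c=cam("wrist",sensors.read_state())
P=lambda x,y,z:plane(c,(x/4.7+330,y/4.7+45),z).round(4)
print("B top",P(172,179,.042),"A top",P(603,162,.042))
# base head corners (z=.018)
for n,q in dict(B=[(52,100),(238,100),(42,265),(222,265)],A=[(475,78),(660,82),(452,250),(635,252)]).items():
    Q=np.array([P(*p,.018) for p in q]);d=(Q[2]+Q[3]-Q[0]-Q[1]);w=(Q[1]+Q[3]-Q[0]-Q[2]);
    print(n,Q.mean(0).round(4),np.linalg.norm(d)/2,np.linalg.norm(w)/2,np.degrees(np.arctan2(d[1],d[0])),np.degrees(np.arctan2(-w[0],w[1])))
for n,p in dict(B=(.4485,.1115),A=(.430,.236)).items():
  pass
for n,f,x,y in [("clampB",(0,0),0,0)]: pass
# project bench-model check: foot circle of posts
for n,t in dict(B=P(172,179,.042),A=P(603,162,.042)).items():
    for z in (.018,.042):
        u=proj(c,[t[0],t[1],z]);print(n,z,((u-[330,45])*4.7).round(0))
E
```

```text
B top [0.4484 0.1237 0.042 ] A top [0.4321 0.2371 0.042 ]
B [0.4489 0.122  0.018 ] 0.043955943852908005 0.0512197715730947 5.548466293718051 5.883119975447368
A [0.4322 0.2378 0.018 ] 0.045642633578705745 0.05222106854517626 5.910446800958069 5.273895957351735
B 0.018 [145. 182.]
B 0.042 [172. 179.]
A 0.018 [553. 166.]
A 0.042 [603. 162.]
```

```bash
python3 -m crank '[[[0,0,0],-0.3],[[-0.93,0.04,0.5],0],[[-0.93,0.04,1],0],[[-0.93,0.04,1],0],[[-0.93,0.04,1],0],[[-0.93,0.04,1],0],[[0,0,1],0],[[0,0,0.5],0],[[0,0,0],0]]' 0.5 20
python3 - <<'E'
from h import *
s,im,c=snap("wrist","w2");print(s["ee_pos"])
hsv=cv2.cvtColor(im,cv2.COLOR_RGB2HSV)
m=((hsv[:,:,1]>150)&((hsv[:,:,0]<8)|(hsv[:,:,0]>172))).astype(np.uint8)
for k in cv2.findContours(m,cv2.RETR_EXTERNAL,cv2.CHAIN_APPROX_NONE)[0]:
    if cv2.contourArea(k)>60: b=cv2.minAreaRect(k);print("red",np.round(b[0],1),np.round(b[1],1),b[2],plane(c,b[0],.041).round(4), cv2.boundingRect(k))
cv2.imwrite("pics/w2b.png",cv2.resize(im[:,:,::-1],None,fx=1.5,fy=1.5))
E
```

```text
time: 6.7
ee_pos: [0.6898, 0.0221, 0.132]
eef_rot: [-0.071, 0.998, -0.0, -0.001]
ft_force: [0.6, 0.0, 0.8]
width: 0.0435
grip_force: 0.0
[0.68983422 0.02205447 0.13201318]
red [256. 169.] [88. 20.] 90.0 [0.6686 0.0189 0.041 ] (246, 125, 21, 89)
red [485.9 141.1] [103.8  37.5] 54.360191345214844 [0.6219 0.1906 0.041 ] (445, 98, 67, 90)
```

View pics/w2b.png

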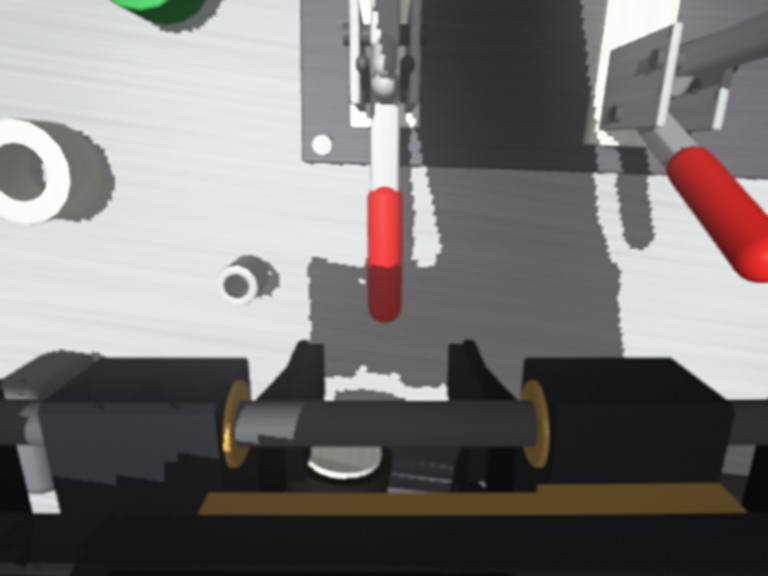

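The grip is centred between the fingers, with its axis at column 384 and spanning rows 190–320 (1.5x). The bolt at (240,284) is clear of the fingers. I'll check the block's pipe ends at (345,450) for height.

```bash
python3 - <<'E'
from h import *
c=cam("wrist",sensors.read_state());b=cam("scene")
for z in (.03,.06,.09,.12):
    p=plane(c,(230,302),z);print(p.round(3),proj(b,p).round(0))
p=tri((b,(275,271)),(cam("side"),(165,183)));print(p)
E
```

```text
[0.799 0.013 0.03 ] [277. 290.]
[0.779 0.013 0.06 ] [276. 279.]
[0.758 0.013 0.09 ] [275. 268.]
[0.737 0.013 0.12 ] [274. 256.]
[0.78016682 0.01657118 0.09782865]
```

```bash
python3 -m crank '[[[0.27,0,0.6],0],[[0,0,1],0],[[0,0,1],0],[[0,0,0.7],0],[[0,0,0.37],0],[[0,0,0],0]]' 0.5 20
python3 -m crank '[[[0,0,0],0],[[0,0,0],0],[[0,0,0],0],[[0,0,0],0]]' 0 15
```

```text
time: 7.5
ee_pos: [0.6824, 0.0212, 0.0226]
eef_rot: [-0.071, 0.998, 0.0, -0.0]
ft_force: [-0.1, 0.3, -0.1]
width: 0.0432
grip_force: 0.0
time: 8.0
ee_pos: [0.6827, 0.0203, 0.0229]
eef_rot: [-0.07, 0.998, -0.001, 0.0]
ft_force: [1.1, -3.8, 2.4]
width: 0.0171
grip_force: 15.0
```

```bash
python3 -m crank '[[[0,0,0],0],[[0.035,0,-0.468],0],[[0.105,0,-0.457],0],[[0.172,0,-0.437],0],[[0.235,0,-0.406],0],[[0,0,0],0]]' 0 30
python3 -m crank '[[[0.293,0,-0.367],0],[[0.345,0,-0.319],0],[[0.255,0,-0.18],0],[[0.2,0,-0.12],0],[[0,0,0],0]]'
```

```text
time: 8.75
ee_pos: [0.6652, 0.0179, 0.0761]
eef_rot: [-0.07, 0.998, -0.001, -0.0]
ft_force: [1.0, -4.5, -2.3]
width: 0.0172
grip_force: 30.0
time: 9.38
ee_pos: [0.6332, 0.0134, 0.1054]
eef_rot: [-0.07, 0.998, -0.001, -0.0]
ft_force: [1.3, -4.6, -3.2]
width: 0.017
grip_force: 30.0
```

```bash
python3 -m crank '[[[0,0,0],0],[[0,0,0],0],[[0,0,-0.7],0],[[0,0,-1],0],[[0,0,-1],0],[[0,0,-1],0],[[0,0,-1],0],[[0,0,-1],0],[[0,0,-0.8],0]]' 0.5
python3 -m crank '[[[1,0,0],0],[[1,0,0],0],[[1,0,0],0],[[1,0,0],0],[[0.8,0,0],0],[[0,0,0],0],[[0,0,0],0]]' 1
python3 - <<'E'
from h import *
s,im,c=snap("wrist","w3");print(s["ee_pos"],s["eef_rot"])
cv2.imwrite("pics/w3b.png",cv2.resize(im[:,:,::-1],None,fx=1.5,fy=1.5,interpolation=cv2.INTER_CUBIC))
E
```

```text
time: 10.5
ee_pos: [0.6336, 0.0152, 0.3033]
eef_rot: [-0.071, 0.997, 0.0, 0.001]
ft_force: [0.6, 0.4, -0.6]
width: 0.0435
grip_force: 0.0
time: 11.38
ee_pos: [0.4915, -0.0056, 0.301]
eef_rot: [-0.071, 0.997, -0.0, 0.001]
ft_force: [0.0, -0.2, 0.3]
width: 0.0867
grip_force: 0.0
[ 0.49150761 -0.00561763  0.3010418 ] [-7.09722421e-02  9.97477971e-01 -3.70936300e-04  7.07385334e-04]
```

View pics/w3b.png

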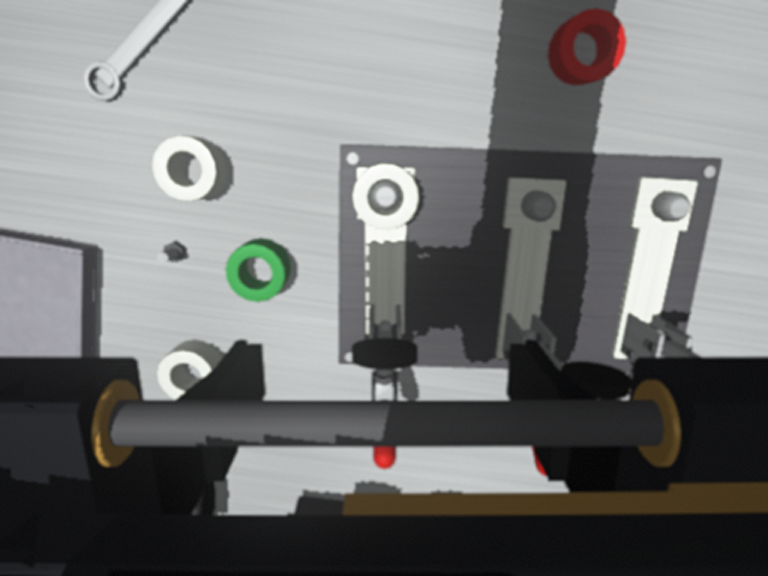

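Clamp C is open, with its pad standing at (385,352). Sleeve C is free at (386,196), post B's top is at (541,203) and post A's top at (676,204) (1.5x).

```bash
python3 - <<'E'
from h import *
im=cv2.imread("pics/w3.png");c=cam("wrist",sensors.read_state())
P=lambda x,y,z:plane(c,(x/1.5,y/1.5),z).round(4)
print("sC",P(386,196,.05),"d",np.linalg.norm(P(353,196,.05)-P(419,196,.05)),"postC",P(385.5,196,.042),"B",P(541,203,.042),"A",P(676,204,.042))
for n,q in dict(B=[(507,178),(566,180),(503,229),(558,230)],A=[(640,178),(697,181),(633,229),(688,232)]).items():
    Q=np.array([P(*p,.018) for p in q]);d=(Q[2]+Q[3]-Q[0]-Q[1]);w=(Q[1]+Q[3]-Q[0]-Q[2])
    print(n,Q.mean(0).round(4),np.degrees(np.arctan2(d[1],d[0])).round(1),np.degrees(np.arctan2(-w[0],w[1])).round(1))
print("tray edge top right corner",P(99,247,.025), "pad C",P(385,350,.19))
# bright part of post A and tray with scene cam
b=cam("scene")
for p in [(124,221),(170,220),(168,265),(118,269)]: print("tray rim?",plane(b,p,.025).round(4))
cr=im[120:160,340:475].astype(float);m=np.concatenate([np.clip(cr*1.5,0,255),cr*0.9]).astype(np.uint8)
cv2.imwrite("pics/posts2.png",cv2.resize(m,None,fx=5.9,fy=5.9,interpolation=cv2.INTER_CUBIC))
E
```

```text
sC [ 0.4571 -0.0095  0.05  ] d 0.054037116873497236 postC [ 0.458  -0.0098  0.042 ] B [0.445  0.1202 0.042 ] A [0.4292 0.2337 0.042 ]
B [0.449  0.1216 0.018 ] 5.9 6.8
A [0.4326 0.238  0.018 ] 7.8 5.4
tray edge top right corner [ 0.5406 -0.2583  0.025 ] pad C [0.5324 0.0007 0.19  ]
tray rim? [ 0.5409 -0.4029  0.025 ]
tray rim? [ 0.5549 -0.2675  0.025 ]
tray rim? [ 0.6927 -0.2732  0.025 ]
tray rim? [ 0.6867 -0.4098  0.025 ]
```

View pics/posts2.png

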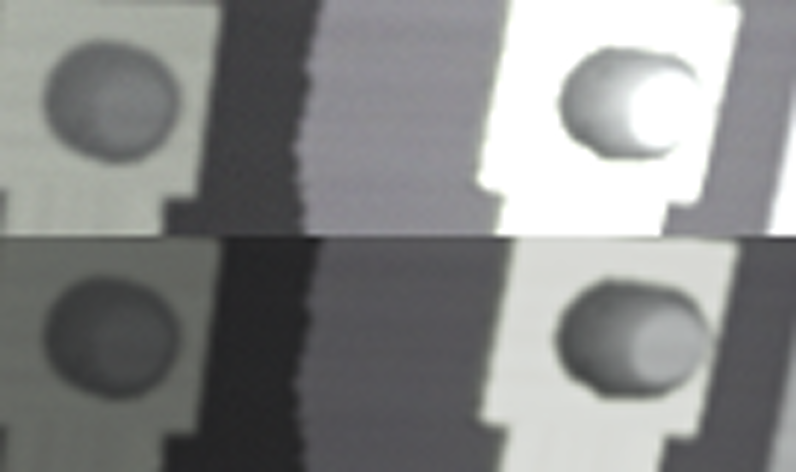

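Post A's flat top disc is at crop (671,104) and B's at (133,103); I'll refine those values from these while descending on sleeve C.

```bash
python3 - <<'E'
from h import *
c=cam("wrist",sensors.read_state())
for n,x,y in (("A",671,104),("B",133,103)): print(n,plane(c,(x/5.9+340,y/5.9+120),.042).round(4))
E
python3 -m crank '[[[0.57,0,0.5],0],[[0.56,0,1],0],[[0,0,1],0],[[0,0,1],0],[[0,0,1],0],[[0,0,1],0],[[0,0,1],0],[[0,0,1],0],[[0,0,1],0],[[0,0,0.7],0],[[0,0,0],0]]' 1
python3 -m crank '[[[0,0,0.03],0],[[0,0,0],0],[[0,0,0],0],[[0,0,0],0],[[0,0,0],0],[[0,0,0],0]]' 0 25
```

```text
A [0.4306 0.2382 0.042 ]
B [0.4473 0.1231 0.042 ]
time: 12.8
ee_pos: [0.4569, -0.0098, 0.0229]
eef_rot: [-0.071, 0.997, 0.001, -0.001]
ft_force: [0.2, 0.8, 0.2]
width: 0.087
grip_force: 0.0
time: 13.55
ee_pos: [0.4577, -0.011, 0.0235]
eef_rot: [-0.071, 0.998, -0.0, 0.0]
ft_force: [-1.6, -1.1, 5.8]
width: 0.0532
grip_force: 25.0
```

```bash
python3 -m crank '[[[0,0,-0.4],0],[[0,0,-0.8],0],[[0,0,-1],0],[[0,0,-1],0],[[0,0,-1],0],[[0,0,-1],0],[[0,0,-0.8],0]]'
python3 -m crank '[[[-0.317,-0.96,0],0],[[-0.317,-0.96,0],0],[[-0.317,-0.96,0],0],[[-0.317,-0.96,0],0],[[-0.317,-0.96,0],0],[[-0.317,-0.96,0],0],[[-0.317,-0.96,0],0],[[-0.317,-0.96,0],0],[[-0.317,-0.96,0],0],[[-0.317,-0.96,0],0],[[-0.317,-0.96,0],0],[[-0.317,-0.96,0],0]]'
python3 -m crank '[[[0,0,0],0],[[0,0,0],0]]'
python3 - <<'E'
from h import *
s,im,c=snap("wrist","w4");print(s["ee_pos"],s["eef_rot"],s["width"])
a=cv2.resize(im[:,:,::-1],(400,300));b=cv2.resize(vision.camera("scene")[100:300,30:297,::-1],(400,300))
cv2.imwrite("pics/w4b.png",np.hstack([a,b]))
E
```

```text
time: 14.42
ee_pos: [0.4575, -0.0104, 0.2048]
eef_rot: [-0.071, 0.997, -0.0, 0.0]
ft_force: [0.5, 0.7, -0.4]
width: 0.0533
grip_force: 25.0
time: 15.92
ee_pos: [0.6194, -0.3376, 0.2036]
eef_rot: [-0.071, 0.997, 0.0, 0.0]
ft_force: [-0.0, 0.1, -1.5]
width: 0.0537
grip_force: 25.0
time: 16.18
ee_pos: [0.6192, -0.3359, 0.2034]
eef_rot: [-0.071, 0.997, 0.001, 0.0]
ft_force: [-0.2, -0.3, -1.7]
width: 0.0531
grip_force: 25.0
[ 0.61917205 -0.33593715  0.20338969] [-7.11455394e-02  9.97465774e-01  5.76196074e-04  9.51310343e-05] 0.05311543641664862
```

View pics/w4b.png

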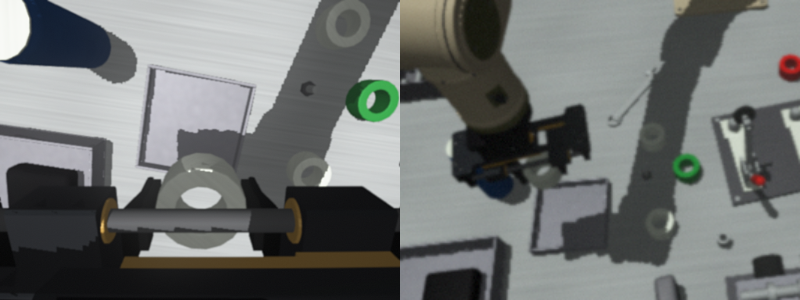

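The wrist view (left, 0.78x) shows the tray with corners near (150,66), (255,87) and (138,165), and the sleeve held level at (205,200). Both loose sleeves are still in place.

```bash
python3 - <<'E'
from h import *
c=cam("wrist",sensors.read_state())
Q=[plane(c,(x*1.28,y*1.28),.025) for x,y in [(150,66),(255,87),(138,165),(238,174)]]
for q in Q:print(q.round(4))
print(((Q[1]+Q[2])/2).round(4))
E
```

```text
[ 0.5422 -0.4105  0.025 ]
[ 0.5486 -0.2751  0.025 ]
[ 0.6756 -0.4153  0.025 ]
[ 0.6689 -0.2751  0.025 ]
[ 0.6121 -0.3452  0.025 ]
```

```bash
python3 -m crank '[[[0.2,-0.2,0.5],0],[[0,0,1],0],[[0,0,1],0],[[0,0,1],0],[[0,0,1],0],[[0,0,1],0],[[0,0,0.6],0],[[0,0,0.2],0],[[0,0,0.1],0],[[0,0,0],0]]'
python3 -m crank '[[[0,0,0],0],[[0,0,0],0],[[0,0,0],0],[[0,0,-0.3],0],[[0,0,-1],0],[[0,0,-1],0],[[0,0,-1],0],[[0,0,-1],0],[[0,0,-1],0],[[0,0,-1],0],[[0,0,-1],0]]' 0.75
```

```text
time: 17.52
ee_pos: [0.6146, -0.3439, 0.0121]
eef_rot: [-0.071, 0.997, -0.0, 0.001]
ft_force: [-0.1, 1.1, -1.5]
width: 0.0534
grip_force: 25.0
time: 18.9
ee_pos: [0.6141, -0.3435, 0.2321]
eef_rot: [-0.071, 0.997, -0.0, 0.0]
ft_force: [0.6, 0.3, -0.3]
width: 0.0657
grip_force: 0.0
```

```bash
python3 -m crank '[[[0.1,0.99,-0.4],0],[[0.1,0.99,-0.4],0],[[0.1,0.99,-0.4],0],[[0.1,0.99,-0.4],0],[[0.1,0.99,-0.4],0],[[0.15,0.98,-0.3],0],[[0,0,0],0],[[0,0,0],0]]' 1
cat >> h.py <<'E'
def rings(im,c,z,R0=.027,lo=200):
    g=cv2.GaussianBlur(cv2.cvtColor(im,cv2.COLOR_RGB2GRAY),(3,3),0);hsv=cv2.cvtColor(im,cv2.COLOR_RGB2HSV)
    m=((hsv[:,:,2]>lo)&(hsv[:,:,1]<25)).astype(np.uint8);out=[]
    o=c[2][:3,3];f=c[0][0,0]
    cs,h=cv2.findContours(m,cv2.RETR_CCOMP,cv2.CHAIN_APPROX_NONE)
    for i,k in enumerate(cs):
        if len(k)<40:continue
        (u,v),rr=cv2.minEnclosingCircle(k);p=plane(c,(u,v),z);q=plane(c,(u+rr,v),z);D=2*np.linalg.norm(p-q)
        if .024<D<.066 and abs(cv2.contourArea(k)/(np.pi*rr*rr)-1)<.3: print("hole" if h[0][i][3]>=0 else "outer",(round(u,1),round(v,1),round(rr,1)),p.round(4),"D",round(D,4),"fill",round(cv2.contourArea(k)/(np.pi*rr*rr),2))
E
python3 - <<'E'
from h import *
s,im,c=snap("wrist","w5");print(s["ee_pos"])
for lo in (215,235):rings(im,c,.032,lo=lo)
cv2.imwrite("pics/w5b.png",im[:260,:,::-1])
E
```

```text
time: 19.9
ee_pos: [0.5697, -0.171, 0.2994]
eef_rot: [-0.07, 0.998, -0.0, 0.0]
ft_force: [0.6, 0.7, -0.4]
width: 0.0872
grip_force: 0.0
[ 0.56966501 -0.17103083  0.29943949]
outer (122.0, 172.0, 20.2) [ 0.6155 -0.3453  0.032 ] D 0.0541 fill 0.87
hole (122.0, 172.5, 13.3) [ 0.6162 -0.3453  0.032 ] D 0.0356 fill 0.85
outer (260.1, 66.2, 22.6) [ 0.4594 -0.1826  0.032 ] D 0.055 fill 0.92
hole (260.0, 66.3, 14.3) [ 0.4595 -0.1827  0.032 ] D 0.0348 fill 0.9
outer (260.4, 66.3, 22.0) [ 0.4595 -0.1821  0.032 ] D 0.0535 fill 0.91
hole (260.0, 66.5, 14.8) [ 0.4598 -0.1827  0.032 ] D 0.036 fill 0.91
```

View pics/w5b.png

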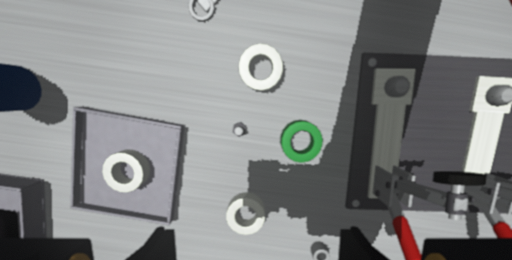

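Sleeve 0 stands flat in the tray at (122,172). Sleeve 1 is at (260,66), sleeve 2 still at about (245,213), and the green look-alike is untouched.

```bash
python3 -m crank '[[[0.93,0.03,0.71],0],[[0.92,0.04,1],0],[[0.92,0.03,1],0],[[0.92,0.03,1],0],[[0,0,1],0],[[0,0,1],0],[[0,0,1],0],[[0,0,1],0],[[0,0,1],0],[[0,0,0.7],0],[[0,0,0.3],0],[[0,0,0],0]]' 1
python3 -m crank '[[[0,0,0],0],[[0,0,0],0],[[0,0,0],0],[[0,0,0],0],[[0,0,0],0],[[0,0,0],0]]' 0 25
```

```text
time: 21.45
ee_pos: [0.4596, -0.1821, 0.0078]
eef_rot: [-0.071, 0.998, 0.0, -0.0]
ft_force: [-0.4, -0.5, 0.7]
width: 0.0869
grip_force: 0.0
time: 22.2
ee_pos: [0.4597, -0.1822, 0.0081]
eef_rot: [-0.071, 0.998, -0.0, 0.0]
ft_force: [-0.9, 0.4, 4.1]
width: 0.0539
grip_force: 25.0
```

```bash
python3 -m crank '[[[0,0,-0.5],0],[[0,0,-1],0],[[0,0,-1],0],[[0,0,-0.6],0],[[-0.12,0.94,0],0],[[-0.12,0.94,0],0],[[-0.12,0.95,0],0],[[-0.13,0.95,0],0],[[-0.12,0.94,0],0],[[-0.12,0.94,0],0],[[0,0,0],0],[[0,0,0],0]]'
python3 - <<'E'
from h import *
s,im,c=snap("wrist","w6");print(s["ee_pos"])
cv2.imwrite("pics/w6b.png",im[:,:,::-1])
for P in ([.458,-.010,.042],[.4577,-.0107,.042]):print(proj(c,P))
E
```

```text
time: 23.7
ee_pos: [0.4572, -0.0115, 0.1009]
eef_rot: [-0.071, 0.998, -0.0, -0.0]
ft_force: [-0.5, -0.1, -1.2]
width: 0.0538
grip_force: 25.0
[ 0.45719121 -0.01145302  0.1008629 ]
[257.89938159 209.7760767 ]
[256.97587051 209.24445572]
```

View pics/w6b.png

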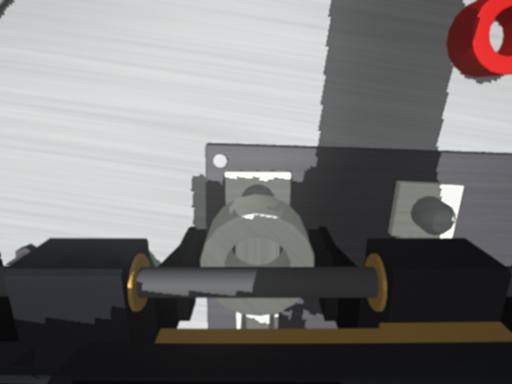

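The sleeve is held level at (258,225), in line with post C, whose top peeks out behind it at (258,190).

```bash
python3 -m crank '[[[-0.02,0.02,0.5],0],[[0,0,0.6],0],[[0,0,0.4],0],[[0,0,0.15],0],[[0,0,0.15],0],[[0,0,0],0]]'
```

```text
time: 24.5
ee_pos: [0.4579, -0.0101, 0.0468]
eef_rot: [-0.071, 0.997, 0.0, -0.0]
ft_force: [0.3, -0.8, -0.7]
width: 0.0536
grip_force: 25.0
```

```bash
python3 -m crank '[[[0,0,0.15],0],[[0,0,0.15],0],[[0,0,0],0]]'
```

```text
time: 24.88
ee_pos: [0.4576, -0.0102, 0.0376]
eef_rot: [-0.071, 0.997, 0.0, -0.0]
ft_force: [-0.0, -0.4, -0.9]
width: 0.054
grip_force: 25.0
```

```bash
python3 -m crank '[[[0,0,0.15],0],[[0,0,0.15],0],[[0,0,0.08],0],[[0,0,0],0]]'
```

```text
time: 25.38
ee_pos: [0.4578, -0.0101, 0.0263]
eef_rot: [-0.071, 0.997, 0.0, -0.0]
ft_force: [-0.1, 0.4, -2.9]
width: 0.0541
grip_force: 25.0
```

```bash
python3 -m crank '[[[0,0,0],0],[[0,0,0],0],[[0,0,0],0],[[0,0,-0.3],0],[[0,0,-0.8],0],[[0,0,-1],0],[[0,0,-1],0],[[0,0,-1],0],[[0,0,-1],0],[[0,0,-1],0],[[0,0,-1],0],[[0,0,-1],0]]' 1
python3 -m crank '[[[0,0,-1],0],[[-1,0,0],0],[[-1,0,0],0],[[-1,0,0],0],[[-1,0,0],0],[[-1,0,0],0],[[-0.9,-0.04,0],0],[[0,0,0],0],[[0,0,0],0]]' 0.5
python3 - <<'E'
from h import *
s=sensors.read_state();print(s["ee_pos"])
im=vision.camera("side");a=im[130:300,150:330,::-1]
b=vision.camera("scene")[120:290,180:360,::-1]
cv2.imwrite("pics/w7b.png",cv2.resize(np.hstack([a,b]),None,fx=2.2,fy=2.2,interpolation=cv2.INTER_CUBIC))
E
```

```text
time: 26.88
ee_pos: [0.4577, -0.0098, 0.271]
eef_rot: [-0.071, 0.997, -0.0, 0.0]
ft_force: [-0.3, -0.8, -0.1]
width: 0.087
grip_force: 0.0
time: 28.0
ee_pos: [0.6327, 0.0139, 0.2999]
eef_rot: [-0.071, 0.997, 0.0, 0.0]
ft_force: [-0.6, -0.6, 0.4]
width: 0.0435
grip_force: 0.0
[0.63274415 0.01391564 0.29994688]
```

View pics/w7b.png

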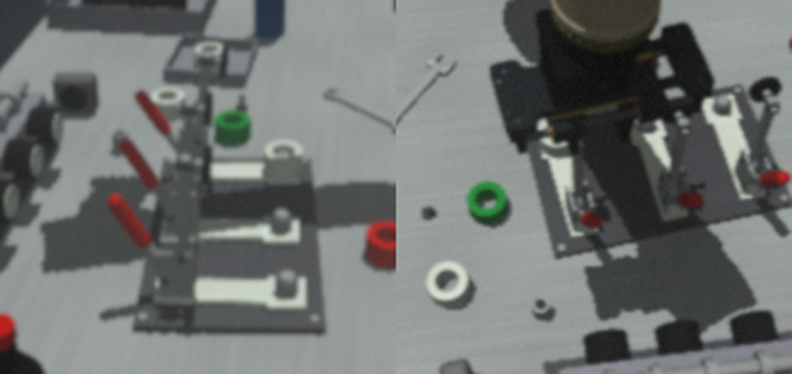

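Sleeve 1 is seated on post C (side half, (283,155)) and handle C is still raised at (152,112). I'll pinch it and drive it down.

```bash
python3 -m crank '[[[0,0,0.7],0],[[0,0,1],0],[[0,0,1],0],[[0,0,1],0],[[0,0,1],0],[[0,0,1],0],[[0,0,0.8],0],[[0,0,0],0]]' 0.5
python3 -m crank '[[[0,0,0],0],[[0,0,0],0],[[0,0,0],0],[[0,0,0],0]]' 0 35
```

```text
time: 29.1
ee_pos: [0.6319, 0.0128, 0.1035]
eef_rot: [-0.07, 0.998, -0.0, -0.001]
ft_force: [-0.8, -1.1, 0.4]
width: 0.0438
grip_force: 0.0
time: 29.6
ee_pos: [0.6336, 0.0134, 0.1051]
eef_rot: [-0.071, 0.998, -0.0, 0.001]
ft_force: [0.6, -0.4, 2.7]
width: 0.0171
grip_force: 35.0
```

```bash
python3 -m crank '[[[-0.2,0,0.12],0],[[-0.255,0,0.18],0],[[-0.345,0,0.319],0],[[-0.293,0,0.367],0],[[-0.235,0,0.406],0],[[-0.172,0,0.437],0],[[0,0,0],0]]'
```

```text
time: 30.48
ee_pos: [0.6783, 0.0197, 0.0481]
eef_rot: [-0.071, 0.998, 0.0, 0.0]
ft_force: [3.7, -2.6, 1.0]
width: 0.0172
grip_force: 35.0
```

```bash
python3 -m crank '[[[-0.105,0,0.457],0],[[-0.035,0,0.468],0],[[0,0,0.05],0],[[0,0,0],0],[[0,0,0],0]]'
```

```text
time: 31.1
ee_pos: [0.6826, 0.0203, 0.0219]
eef_rot: [-0.07, 0.998, -0.0, 0.001]
ft_force: [-4.4, -4.8, 17.3]
width: 0.0168
grip_force: 35.0
```

```bash
python3 -m crank '[[[0,0,0.05],0],[[0,0,0],0],[[0,0,0],0]]'
python3 -m crank '[[[0,0,0],0],[[0,0,0],0],[[0,0,0],0],[[0,0,-0.7],0],[[0,0,-1],0],[[0,0,-1],0],[[0,0,-1],0],[[0,0,-1],0],[[0,0,-1],0],[[0,0,-1],0],[[0,0,-1],0],[[0,0,-1],0]]' 0.5
python3 -m crank '[[[1,0,0],0],[[0.8,-0.97,0],0],[[0.3,-1,0],0],[[0.3,-1,0],0],[[0.3,-1,0],0],[[0.3,-1,0],0],[[0,-1,0],0],[[0,0,0],0],[[0,0,0],0]]' 1
python3 - <<'E'
from h import *
s,im,c=snap("wrist","w8");print(s["ee_pos"])
for lo in (190,215,235):rings(im,c,.032,lo=lo)
cv2.imwrite("pics/w8b.png",im[:,:,::-1])
E
```

```text
time: 31.48
ee_pos: [0.6827, 0.0203, 0.0216]
eef_rot: [-0.07, 0.998, -0.001, 0.001]
ft_force: [-8.7, -4.8, 27.2]
width: 0.0171
grip_force: 35.0
time: 32.98
ee_pos: [0.6817, 0.021, 0.2824]
eef_rot: [-0.071, 0.997, 0.0, 0.001]
ft_force: [-0.1, -0.5, -0.3]
width: 0.0434
grip_force: 0.0
time: 34.1
ee_pos: [0.6182, -0.1682, 0.2808]
eef_rot: [-0.071, 0.997, 0.0, 0.0]
ft_force: [-0.5, 0.2, -0.1]
width: 0.0869
grip_force: 0.0
[ 0.61816179 -0.16815059  0.28078553]
outer (114.6, 136.2, 22.9) [ 0.6149 -0.3454  0.032 ] D 0.0568 fill 0.87
hole (114.3, 136.8, 13.9) [ 0.6158 -0.3457  0.032 ] D 0.0345 fill 0.86
outer (115.0, 136.0, 22.2) [ 0.6147 -0.3448  0.032 ] D 0.0551 fill 0.87
hole (114.2, 136.9, 14.4) [ 0.6159 -0.3458  0.032 ] D 0.0358 fill 0.86
outer (115.0, 136.0, 21.6) [ 0.6147 -0.3448  0.032 ] D 0.0537 fill 0.78
hole (114.5, 136.5, 15.1) [ 0.6154 -0.3454  0.032 ] D 0.0375 fill 0.87
```

View pics/w8b.png

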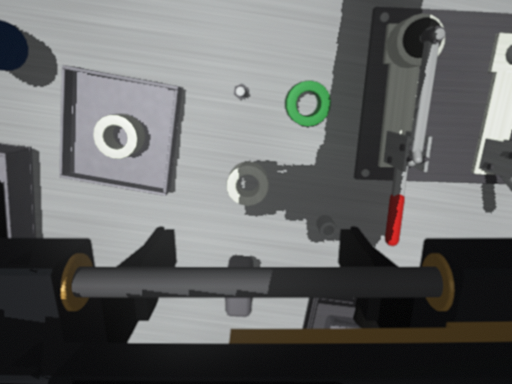

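Clamp C is locked, with its arm down on the sleeve and its red handle level. Sleeve 2 is at (248,184), half in shadow.

```bash
python3 - <<'E'
from h import *
c=cam("wrist",sensors.read_state());im=cv2.imread("pics/w8.png")
print(plane(c,(248,184),.032).round(4))
g=cv2.createCLAHE(4,(4,4)).apply(cv2.cvtColor(im,cv2.COLOR_BGR2GRAY))[150:220,205:290]
hc=cv2.HoughCircles(g,cv2.HOUGH_GRADIENT,1,30,param1=80,param2=12,minRadius=19,maxRadius=25)
for u,v,rr in hc[0][:3]:print(u+205,v+150,rr,plane(c,(u+205,v+150),.032).round(4))
E
```

```text
[ 0.652  -0.1739  0.032 ]
246.5 185.5 21.0 [ 0.6542 -0.1756  0.032 ]
```

```bash
python3 -m crank '[[[-0.57,-0.2,0.5],0],[[-0.56,-0.2,1],0],[[0,0,1],0],[[0,0,1],0],[[0,0,1],0],[[0,0,1],0],[[0,0,1],0],[[0,0,1],0],[[0,0,1],0],[[0,0,0.6],0],[[0,0,0],0]]' 1
python3 -m crank '[[[0,0,0],0],[[0,0,0],0],[[0,0,0],0],[[0,0,0],0],[[0,0,0],0],[[0,0,0],0]]' 0 25
```

```text
time: 35.52
ee_pos: [0.6529, -0.1757, 0.0062]
eef_rot: [-0.071, 0.997, 0.0, -0.001]
ft_force: [0.0, -0.1, 0.3]
width: 0.0871
grip_force: 0.0
time: 36.28
ee_pos: [0.6535, -0.1766, 0.0072]
eef_rot: [-0.071, 0.997, -0.0, 0.0]
ft_force: [-1.0, 0.7, 3.1]
width: 0.0525
grip_force: 25.0
```

```bash
python3 -m crank '[[[0,0,-0.5],0],[[0,0,-0.9],0],[[0,0,-1],0],[[0,0,-1],0],[[0,0,-1],0],[[0,0,-1],0],[[0,0,-1],0],[[0,0,-1],0],[[0,0,-1],0],[[0,0,-1],0],[[0,0,-0.4],0]]'
python3 -m crank '[[[0.337,0.92,0],0],[[0.337,0.92,0],0],[[0.337,0.92,0],0],[[0.337,0.92,0],0],[[0.337,0.92,0],0],[[0.337,0.92,0],0],[[0.337,0.92,0],0],[[0.337,0.92,0],0]]'
python3 -m crank '[[[0.337,0.92,0],0],[[0.337,0.92,0],0],[[0.337,0.92,0],0],[[0.337,0.92,0],0],[[0.337,0.92,0],0],[[0.337,0.92,0],0],[[0.337,0.92,0],0],[[0.337,0.92,0],0],[[0,0,0],0],[[0,0,0],0]]'
python3 - <<'E'
from h import *
s,im,c=snap("wrist","w9");print(s["ee_pos"])
cv2.imwrite("pics/w9b.png",cv2.resize(im[:,:,::-1],None,fx=1.5,fy=1.5,interpolation=cv2.INTER_CUBIC))
print(proj(c,[.431,.238,.042])*1.5)
E
```

```text
time: 37.65
ee_pos: [0.6537, -0.1762, 0.3033]
eef_rot: [-0.071, 0.997, -0.0, 0.001]
ft_force: [-0.3, 1.0, -1.6]
width: 0.0524
grip_force: 25.0
time: 38.65
ee_pos: [0.5412, 0.032, 0.3006]
eef_rot: [-0.071, 0.997, -0.0, -0.0]
ft_force: [0.1, -0.7, -1.4]
width: 0.0523
grip_force: 25.0
time: 39.9
ee_pos: [0.4309, 0.2376, 0.3008]
eef_rot: [-0.071, 0.998, -0.0, 0.0]
ft_force: [-0.1, -0.3, -1.2]
width: 0.0528
grip_force: 25.0
[0.43087121 0.23763335 0.3007702 ]
[385.41689853 236.5337474 ]
```

View pics/w9b.png

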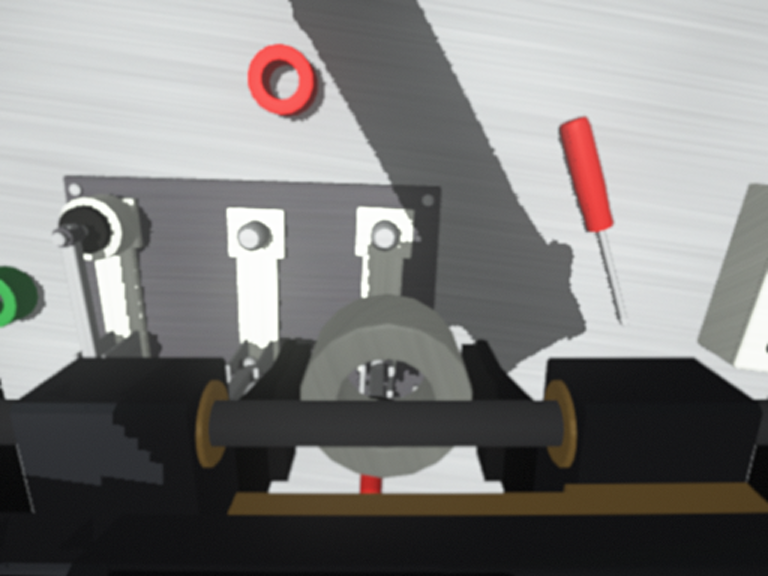

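Post A's top is at (385,236), exactly where my estimate projects, so I'll go straight down.

```bash
python3 -m crank '[[[0,0,0.7],0],[[0,0,1],0],[[0,0,1],0],[[0,0,1],0],[[0,0,1],0],[[0,0,1],0],[[0,0,1],0],[[0,0,0.8],0],[[0,0,0.5],0],[[0,0,0.2],0],[[0,0,0],0]]'
```

```text
time: 41.32
ee_pos: [0.4312, 0.2378, 0.0551]
eef_rot: [-0.071, 0.998, 0.0, 0.0]
ft_force: [0.0, -0.4, -1.6]
width: 0.0525
grip_force: 25.0
```

```bash
python3 -m crank '[[[0,0,0.15],0],[[0,0,0.15],0],[[0,0,0.15],0],[[0,0,0],0]]'
```

```text
time: 41.82
ee_pos: [0.4307, 0.2377, 0.041]
eef_rot: [-0.071, 0.997, -0.0, -0.0]
ft_force: [-0.5, -0.9, -1.7]
width: 0.0525
grip_force: 25.0
```

```bash
python3 -m crank '[[[0,0,0.15],0],[[0,0,0.15],0],[[0,0,0.15],0],[[0,0,0.06],0],[[0,0,0],0]]'
```

```text
time: 42.45
ee_pos: [0.4308, 0.2378, 0.0259]
eef_rot: [-0.071, 0.997, -0.0, -0.0]
ft_force: [0.2, 0.2, -1.0]
width: 0.0524
grip_force: 25.0
```

```bash
python3 -m crank '[[[0,0,0],0],[[0,0,0],0],[[0,0,0],0],[[0,0,-0.3],0],[[0,0,-0.8],0],[[0,0,-1],0],[[0,0,-1],0],[[0,0,-1],0],[[0,0,-1],0],[[0,0,-1],0],[[0,0,-1],0],[[0,0,-1],0]]' 1
python3 -m crank '[[[0,0,-1],0],[[-1,0,0],0],[[-1,0,0],0],[[-1,0,0],0],[[-1,0,0],0],[[-1,0,0],0],[[-1,0,0],0],[[-1,0,0],0],[[-1,0,0],0],[[0,0,0],0],[[0,0,0],0]]' 0.5
cat > red.py <<'E'
from h import *
s,im,c=snap("wrist","w10");print(s["ee_pos"])
def reds(im,n):
    hsv=cv2.cvtColor(im,cv2.COLOR_RGB2HSV)
    m=((hsv[:,:,1]>140)&((hsv[:,:,0]<8)|(hsv[:,:,0]>172))).astype(np.uint8);o=[]
    for k in cv2.findContours(m,cv2.RETR_EXTERNAL,cv2.CHAIN_APPROX_NONE)[0]:
        if cv2.contourArea(k)>25:
            b=cv2.minAreaRect(k);p=cv2.boxPoints(b);d=[np.linalg.norm(p[0]-p[1]),np.linalg.norm(p[1]-p[2])]
            e=((p[0]+p[1])/2,(p[2]+p[3])/2) if d[0]<d[1] else ((p[1]+p[2])/2,(p[0]+p[3])/2)
            print(n,np.round(b[0],1),np.round(b[1],1),"ends",np.round(e,1).tolist())
reds(im,"wrist");
for n in("scene","side"):
    i=vision.camera(n);cv2.imwrite(f"pics/{n}10.png",i[:,:,::-1]);reds(i,n)
E
python3 red.py
```

```text
time: 43.95
ee_pos: [0.4306, 0.238, 0.2706]
eef_rot: [-0.071, 0.997, -0.0, 0.0]
ft_force: [1.2, 0.1, -0.6]
width: 0.087
grip_force: 0.0
time: 45.32
ee_pos: [0.6678, 0.2721, 0.2996]
eef_rot: [-0.071, 0.997, 0.0, -0.0]
ft_force: [-0.5, -0.3, 0.1]
width: 0.0438
grip_force: 0.0
[0.66781981 0.2720843  0.29955476]
wrist [475.  195.5] [38.  30.4] ends [[458.0, 187.0], [492.0, 204.0]]
wrist [ 56.7 130.3] [56.4 13.7] ends [[52.29999923706055, 102.5], [61.0, 158.1999969482422]]
wrist [132.6 105.3] [17.  46.6] ends [[143.3000030517578, 84.69999694824219], [121.9000015258789, 126.0]]
wrist [245.1 105. ] [15.1 42.4] ends [[246.5, 83.9000015258789], [243.6999969482422, 126.19999694824219]]
scene [271.9 242.7] [23.4  5.1] ends [[268.20001220703125, 231.60000610351562], [275.6000061035156, 253.8000030517578]]
scene [313.5 210. ] [6. 9.] ends [[318.0, 210.0], [309.0, 210.0]]
scene [352.  200.5] [10.  5.] ends [[347.0, 200.5], [357.0, 200.5]]
scene [446.3 198.2] [10.6 11.3] ends [[450.29998779296875, 194.1999969482422], [442.29998779296875, 202.1999969482422]]
scene [290.5 144.5] [13. 15.] ends [[290.
[... 467 characters left out ...]
 [480.6000061035156, 141.60000610351562]]
scene [504.9 130.4] [ 8.3 27.2] ends [[512.9000244140625, 119.30000305175781], [496.8999938964844, 141.39999389648438]]
scene [13.  70.5] [63. 26.] ends [[13.0, 39.0], [13.0, 102.0]]
side [267.7 364.2] [15.2 38.8] ends [[269.1000061035156, 344.79998779296875], [266.3999938964844, 383.5]]
side [308.9 320.6] [10.4 44.3] ends [[329.8999938964844, 313.6000061035156], [287.8999938964844, 327.6000061035156]]
side [148.5 280.5] [17. 15.] ends [[148.5, 272.0], [148.5, 289.0]]
side [210.3 201.6] [25.1 11.3] ends [[199.1999969482422, 195.8000030517578], [221.39999389648438, 207.39999389648438]]
side [503.  174.5] [53. 16.] ends [[503.0, 148.0], [503.0, 201.0]]
```

```bash
python3 - <<'E'
from h import *
c=cam("wrist",sensors.read_state());b=cam("scene")
print("tri",tri((c,(245.1,105)),(b,(352,200.5))).round(4))
for px,z in (((246.5,83.9),.079),((245.1,105),.112),((243.7,126.2),.144)):
    p=plane(c,px,z);d=p-[.4308,.2378,0];print(p.round(4),"angle",np.degrees(np.arctan2(d[1],d[0])).round(2),"range",np.hypot(d[0],d[1]).round(4))
E
```

```text
tri [0.6035 0.251  0.1121]
[0.5818 0.2482 0.079 ] angle 3.95 range 0.1514
[0.6033 0.2507 0.112 ] angle 4.28 range 0.173
[0.6217 0.253  0.144 ] angle 4.54 range 0.1915
```

```bash
python3 - <<'E'
from h import *
c=cam("wrist",sensors.read_state())
print(plane(c,(121.9,126),.144),plane(c,(143.3,84.7),.079))
E
python3 -m crank '[[[0,0,0],0.46],[[0.99,-0.26,0],0],[[1,-0.27,0],0],[[0,0,0.7],0],[[0,0,1],0],[[0,0,1],0],[[0,0,1],0],[[0,0,1],0],[[0,0,1],0],[[0,0,0],0],[[0,0,0],0]]' 0.5
```

```text
[0.6376173  0.13874704 0.144     ] [0.59845799 0.13570302 0.079     ]
time: 46.85
ee_pos: [0.6105, 0.2515, 0.1297]
eef_rot: [-0.039, 0.999, 0.0, 0.001]
ft_force: [-0.7, -0.7, 0.3]
width: 0.043
grip_force: 0.0
```

```bash
python3 -m crank '[[[0,0,0.5],0],[[0,0,0.32],0],[[0,0,0],0]]'
python3 -m crank '[[[0,0,0],0],[[0,0,0],0],[[0,0,0],0],[[0,0,0],0]]' 0 35
```

```text
time: 47.22
ee_pos: [0.6098, 0.2508, 0.1024]
eef_rot: [-0.039, 0.999, -0.0, -0.001]
ft_force: [0.8, -0.2, 0.5]
width: 0.0434
grip_force: 0.0
time: 47.72
ee_pos: [0.6104, 0.2511, 0.1037]
eef_rot: [-0.039, 0.999, -0.0, 0.0]
ft_force: [-0.4, -1.2, 0.9]
width: 0.0172
grip_force: 35.0
```

```bash
python3 -m crank '[[[-0.2,0,0.12],0],[[-0.255,0,0.18],0],[[-0.345,0,0.319],0],[[-0.293,0,0.367],0],[[-0.235,0,0.406],0],[[0,0,0],0]]'
```

```text
time: 48.48
ee_pos: [0.6512, 0.2545, 0.0602]
eef_rot: [-0.038, 0.999, 0.0, 0.001]
ft_force: [5.6, 1.7, 0.7]
width: 0.0168
grip_force: 35.0
```

```bash
python3 -m crank '[[[-0.16,0,0.437],0],[[-0.08,0,0.44],0],[[-0.02,0,0.4],0],[[0,0,0],0],[[0,0,0],0]]'
```

```text
time: 49.1
ee_pos: [0.6591, 0.2552, 0.0223]
eef_rot: [-0.038, 0.999, 0.001, 0.001]
ft_force: [8.8, 3.9, -1.5]
width: 0.0162
grip_force: 34.8
```

```bash
python3 -m crank '[[[0,0,0.05],0],[[0,0,0.05],0],[[0,0,0],0]]'
```

```text
time: 49.48
ee_pos: [0.659, 0.2551, 0.0195]
eef_rot: [-0.038, 0.999, 0.001, 0.001]
ft_force: [8.8, 3.4, -0.8]
width: 0.0162
grip_force: 35.0
```

```bash
python3 -m crank '[[[0,0,0.05],0],[[0,0,0],0],[[0,0,0],0]]'; python3 -m crank '[[[0,0,0.07],0],[[0,0,0],0],[[0,0,0],0]]'; python3 red.py | grep -v scene
```

```text
time: 49.85
ee_pos: [0.659, 0.2551, 0.0185]
eef_rot: [-0.038, 0.999, 0.0, 0.001]
ft_force: [6.5, 1.5, 4.3]
width: 0.0163
grip_force: 34.7
time: 50.22
ee_pos: [0.659, 0.2552, 0.0179]
eef_rot: [-0.038, 0.999, 0.0, 0.001]
ft_force: [1.6, -1.1, 15.9]
width: 0.0171
grip_force: 34.2
[0.65904595 0.2551833  0.01794383]
wrist [257. 303.] [10. 30.] ends [[272.0, 303.0], [242.0, 303.0]]
wrist [257.  214.5] [103.  40.] ends [[257.0, 163.0], [257.0, 266.0]]
side [267.7 364.2] [15.2 38.8] ends [[269.1000061035156, 344.79998779296875], [266.3999938964844, 383.5]]
side [308.9 320.7] [10.8 44.3] ends [[329.8999938964844, 313.70001220703125], [287.8999938964844, 327.70001220703125]]
side [148.5 281.5] [17. 15.] ends [[148.5, 273.0], [148.5, 290.0]]
side [199.5 252.5] [11.  5.] ends [[194.0, 252.5], [205.0, 252.5]]
side [326.5 237.5] [13. 19.] ends [[336.0, 237.5], [317.0, 237.5]]
side [212.  202.1] [24.4 10.9] ends [[202.10000610351562, 195.10000610351562], [222.0, 209.1999969482422]]
side [503.5 175. ] [54. 15.] ends [[503.5, 148.0], [503.5, 202.0]]
```

```bash
python3 -m crank '[[[0,0,0.05],0],[[0,0,0],0]]'; python3 -m crank '[[[0,0,0],0],[[0,0,0],0],[[0,0,0],0],[[0,0,-0.7],0],[[0,0,-1],0],[[0,0,-1],0],[[0,0,-1],0],[[0,0,-1],0],[[0,0,-1],0],[[0,0,-1],0],[[0,0,0],0]]' 0.5; python3 red.py | grep -v scene
python3 - <<'E'
from h import *
# expected end pixels of handle A grip axis at several angles, r=43..117
c=cam("wrist",sensors.read_state());sc=cam("side");a=np.radians(4.4)
for t in (0,.1,.2):
    for rr in (43,80,117):
        q=.135+rr/1e3*np.cos(t);P=[.4308+q*np.cos(a),.2378+q*np.sin(a),.041+rr/1e3*np.sin(t)];print(t,rr,proj(c,P).round(1),proj(sc,P).round(1))
E
```

```text
time: 50.62
ee_pos: [0.6591, 0.2553, 0.0177]
eef_rot: [-0.038, 0.999, 0.0, 0.002]
ft_force: [-2.7, -3.6, 25.0]
width: 0.0166
grip_force: 33.6
time: 52.0
ee_pos: [0.6583, 0.256, 0.2205]
eef_rot: [-0.039, 0.999, 0.001, 0.002]
ft_force: [0.8, -0.0, 0.4]
width: 0.0435
grip_force: 0.0
[0.65829461 0.25598356 0.22046162]
wrist [ 29.8 163.2] [67.7 17.5] ends [[21.600000381469727, 130.39999389648438], [38.0, 196.0]]
wrist [255.5 157. ] [66. 15.] ends [[255.5, 124.0], [255.5, 190.0]]
wrist [113.2 132.6] [22.4 63.5] ends [[127.4000015258789, 104.19999694824219], [99.0, 161.0]]
side [267.7 364.2] [15.2 38.8] ends [[269.1000061035156, 344.79998779296875], [266.3999938964844, 383.5]]
side [308.9 320.6] [10.4 44.3] ends [[329.8999938964844, 313.6000061035156], [287.8999938964844, 327.6000061035156]]
side [149.4 280.9] [15.8 16.1] ends [[157.10000610351562, 278.29998779296875], [141.8000030517578, 283.3999938964844]]
side [193.  252.5] [22.   2.3] ends [[182.0, 251.89999389648438], [204.0, 253.10000610351562]]
side [326.5 240. ] [ 8. 19.] ends [[336.0, 240.0], [317.0, 240.0]]
side [210.7 201.8] [25.9 11.3] ends [[199.1999969482422, 195.8000030517578], [222.1999969482422, 207.8000030517578]]
side [503.  174.5] [53. 16.] ends [[503.0, 148.0], [503.0, 201.0]]
0 43 [256.9 123.8] [207.6 252.8]
0 80 [256.9 160.4] [192.7 252.3]
0 117 [256.8 194.8] [177.9 251.8]
0.1 43 [256.9 124. ] [207.6 251.5]
0.1 80 [256.8 161.5] [192.6 249.8]
0.1 117 [256.8 197.6] [177.6 248.2]
0.2 43 [256.9 123.6] [207.7 250.2]
0.2 80 [256.8 161.8] [192.8 247.3]
0.2 117 [256.8 199.3] [177.8 244.5]
```

```bash
python3 - <<'E'
from h import *
A=cv2.imread("pics/scene0.png");B=vision.camera("scene")[:,:,::-1];cv2.imwrite("pics/sceneF.png",B)
D0=cv2.imread("pics/side0.png");D1=vision.camera("side")[:,:,::-1]
def red(im,x0,x1,y0,y1):
    h=cv2.cvtColor(np.ascontiguousarray(im),cv2.COLOR_BGR2HSV)[y0:y1,x0:x1];m=(h[:,:,1]>140)&((h[:,:,0]<8)|(h[:,:,0]>172));ys,xs=np.nonzero(m)
    return (len(xs),xs.min()+x0,xs.max()+x0,ys.min()+y0,ys.max()+y0) if len(xs) else 0
print("C scene",red(A,255,290,220,262),red(B,255,290,220,262));print("C side",red(D0,185,226,180,215),red(D1,185,226,180,215))
for n,a,b,(x0,x1,y0,y1) in [("can",A,B,(55,110,180,240)),("bottle",A,B,(405,460,185,240)),("bolt",A,B,(235,260,250,272)),("green",A,B,(208,236,198,226)),("can side",D0,D1,(260,285,95,155)),("bottle side",D0,D1,(130,185,265,355))]:
    d=cv2.absdiff(np.ascontiguousarray(a[y0:y1,x0:x1]),np.ascontiguousarray(b[y0:y1,x0:x1])).max(2);print(n,"changed px",(d>40).sum(),"of",d.size)
E
```

```text
C scene (120, np.int64(266), np.int64(277), np.int64(231), np.int64(254)) (119, np.int64(266), np.int64(277), np.int64(231), np.int64(254))
C side (116, np.int64(197), np.int64(219), np.int64(194), np.int64(212)) (120, np.int64(197), np.int64(219), np.int64(194), np.int64(212))
can changed px 0 of 3300
bottle changed px 140 of 3025
bolt changed px 0 of 550
green changed px 1 of 784
can side changed px 0 of 1500
bottle side changed px 1232 of 4950
```

```bash
python3 - <<'E'
from h import *
D1=vision.camera("side")[:,:,::-1]
for n,f,g,(x0,x1,y0,y1) in [("scene","pics/scene0.png",cv2.imread("pics/sceneF.png"),(405,460,185,240)),("side","pics/side0.png",np.ascontiguousarray(D1),(130,185,265,355))]:
    for im in (cv2.imread(f),g):
        h=cv2.cvtColor(im,cv2.COLOR_BGR2HSV)[y0:y1,x0:x1];m=(h[:,:,1]>140)&((h[:,:,0]<8)|(h[:,:,0]>172));ys,xs=np.nonzero(m);k=h[:,:,2]<45;kb=np.nonzero(k)
        print(n,"cap",m.sum(),xs.mean()+x0,ys.mean()+y0,"black",k.sum(),kb[1].mean()+x0,kb[0].mean()+y0)
    a=cv2.imread(f)[y0:y1,x0:x1].max(2).astype(int);b=g[y0:y1,x0:x1].max(2).astype(int);d=np.abs(a-b)>40;print("changed: before",a[d].mean(),"after",b[d].mean())
E
```

```text
scene cap 106 446.60377358490564 197.9811320754717 black 759 430.1554677206851 216.01844532279316
scene cap 106 446.60377358490564 197.9811320754717 black 823 428.6306196840826 213.28554070473876
changed: before 140.3 after 48.81428571428572
side cap 204 148.70098039215685 281.1519607843137 black 1763 156.26091888825866 319.9268292682927
side cap 219 148.90867579908675 280.972602739726 black 1822 156.21020856201977 319.2639956092206
changed: before 148.97538966365875 after 73.44380639868744
```

The bottle's cap hasn't moved; the changed pixels are only the arm's shadow. Both clamps are locked, so I'm handing in.

```bash
python3 -c "
from bench import r
print(r.close_job())"
```

```text
the job is handed in; nothing more can be done
None
```

I handed the job in: the finished sleeve stands flat in the tray, the two loose sleeves on the bench are seated on posts C and A with both clamps locked, and the spray can and oil bottle have not moved.

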